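# Load the V-nest fixture and read its job tag

## Task

Load every brass valve disc that lies on the bench into the inspection fixture, one to a nest: set it flat on the fixture's plate in front of a free V and push it under the keeper bar until it is fully home against both V faces. When all are home, take the code reader from its dock, point its window squarely at the code tag on the sloping stand from about 10 cm away, hold it still there for two seconds, and put it back standing upright in its dock. Leave the discs home, if one gets knocked out of place put it back, never tip the reader over, and do not disturb the jar and the bottle.

Things in the scene. Friction and masses are not known exactly. Their poses are not given: they have to be found in the camera images.
- disc_a: round brass valve disc with a dark bore, 48 mm diameter, 13 mm thick, about 120 g, lying flat on the bench at first; origin at the centre of its underside, z up. Three or four of the discs are present; any disc may go into any nest. It is 48 mm wide to grip; its rim is polished (friction about 0.3).
- disc_b: round brass valve disc with a dark bore, 48 mm diameter, 13 mm thick, about 120 g, lying flat on the bench at first; origin at the centre of its underside, z up. Three or four of the discs are present; any disc may go into any nest. It is 48 mm wide to grip; its rim is polished (friction about 0.3).
- disc_c: round brass valve disc with a dark bore, 48 mm diameter, 13 mm thick, about 120 g, lying flat on the bench at first; origin at the centre of its underside, z up. Three or four of the discs are present; any disc may go into any nest. It is 48 mm wide to grip; its rim is polished (friction about 0.3).
- disc_d: round brass valve disc with a dark bore, 48 mm diameter, 13 mm thick, about 120 g, lying flat on the bench at first; origin at the centre of its underside, z up. Three or four of the discs are present; any disc may go into any nest. It is 48 mm wide to grip; its rim is polished (friction about 0.3).
- v_fixture: fixed inspection fixture: grey base plate 170 (its x) x 390 (its y) x 8 mm with four dark V nests 94 mm apart along y. Origin at the centre of the plate's underside. The Vs open to its -x (towards the robot); push along its +x. V faces stand at 45 degrees either side of x, 19 mm high above the plate. The plate before the Vs is bare for 100 mm; the V faces are polished (friction about 0.2)
- seat_1 (a point): seat of nest 1 (1 is leftmost = fixture's +y, 4 rightmost), on the plate's top, 8 mm above the bench, at x = +30, y = +141 mm in the fixture's frame: centre of the underside of a disc that touches both V faces. The V walls end 9 mm before and 42 mm beside it. A keeper bar, underside 19 mm and top 23 mm above the plate, covers all from 16 mm beyond it, so discs must slide in
- seat_2 (a point): seat of nest 2 (1 is leftmost = fixture's +y, 4 rightmost), on the plate's top, 8 mm above the bench, at x = +30, y = +47 mm in the fixture's frame: centre of the underside of a disc that touches both V faces. The V walls end 9 mm before and 42 mm beside it. A keeper bar, underside 19 mm and top 23 mm above the plate, covers all from 16 mm beyond it, so discs must slide in
- seat_3 (a point): seat of nest 3 (1 is leftmost = fixture's +y, 4 rightmost), on the plate's top, 8 mm above the bench, at x = +30, y = -47 mm in the fixture's frame: centre of the underside of a disc that touches both V faces. The V walls end 9 mm before and 42 mm beside it. A keeper bar, underside 19 mm and top 23 mm above the plate, covers all from 16 mm beyond it, so discs must slide in
- seat_4 (a point): seat of nest 4 (1 is leftmost = fixture's +y, 4 rightmost), on the plate's top, 8 mm above the bench, at x = +30, y = -141 mm in the fixture's frame: centre of the underside of a disc that touches both V faces. The V walls end 9 mm before and 42 mm beside it. A keeper bar, underside 19 mm and top 23 mm above the plate, covers all from 16 mm beyond it, so discs must slide in
- reader: hand-held code reader standing in the dock, 130 g, 128 mm tall: grey head 46 (its x) x 40 (y) x 40 mm high with a yellow band, above it a black handle 32 (x) x 30 (y) mm from 40 to 128 mm height, to be gripped. Origin at the centre of its underside, where the window is; z up along the handle; it looks along -z and reads what is straight before the window
- dock: fixed black dock for the reader: a shallow open tray 72 (its x) x 66 (its y) mm outside, 64 x 58 mm inside, rim 16 mm high, floor 4 mm above the bench. Origin at the centre of its underside
- tag: code tag: white square with a black cell pattern on a 60 x 60 mm aluminium plate, fixed on a small stand, sloping about 23 degrees from level so that it faces up and back to the robot. Origin 45 mm above the bench at the plate's centre, z is the outward normal of the printed face (2.5 mm in front of the origin), y runs level
- screw_jar: clear jar of screws, 58 mm diameter, 75 mm tall, a loose bystander; origin at the centre of its underside
- oil_bottle: cream oil bottle with a red spout, 45 mm diameter, 158 mm tall, a loose bystander; origin at the centre of its underside
There are look-alikes about, which are no part of the job. What is shaped like the disc_c but purple is not meant. Leave any purple look-alike of the disc_b alone.

How it is judged (in metres and radians):
On the way, in this order (a step that is already met when the one before it is completed fails the run):
1. every disc is home in a V nest, against both faces ((horizontal distance between disc_a and seat_1 below 0.0028 m or horizontal distance between disc_a and seat_2 below 0.0028 m or horizontal distance between disc_a and seat_3 below 0.0028 m or horizontal distance between disc_a and seat_4 below 0.0028 m) and height (world z) of each of disc_a, disc_b, disc_c, disc_d below 0.014 m and angle between each of disc_a, disc_b, disc_c, disc_d's own z axis and vertical below 0.1 rad and linear speed of each of disc_a, disc_b, disc_c, disc_d below 0.02 m/s and (horizontal distance between disc_b and seat_1 below 0.0028 m or horizontal distance between disc_b and seat_2 below 0.0028 m or horizontal distance between disc_b and seat_3 below 0.0028 m or horizontal distance between disc_b and seat_4 below 0.0028 m) and (horizontal distance between disc_c and seat_1 below 0.0028 m or horizontal distance between disc_c and seat_2 below 0.0028 m or horizontal distance between disc_c and seat_3 below 0.0028 m or horizontal distance between disc_c and seat_4 below 0.0028 m) and (horizontal distance between disc_d and seat_1 below 0.0028 m or horizontal distance between disc_d and seat_2 below 0.0028 m or horizontal distance between disc_d and seat_3 below 0.0028 m or horizontal distance between disc_d and seat_4 below 0.0028 m)), for 0.2 s.
2. the reader is held still, pointing squarely at the tag from about 10 cm (x of tag in the frame of reader between -0.014 and 0.014 m and y of tag in the frame of reader between -0.014 and 0.014 m and z of tag in the frame of reader between -0.15 and -0.06 m and angle between the z axis of reader and the z axis of tag, either way round below 0.2 rad and linear speed of reader below 0.03 m/s), for 1 s.
At the end, for the whole second after the job is handed in: Each disc lies flat within 2.8 mm of a seat; the reader stands upright (0.1 rad) on its dock's floor within 14 mm of its centre; all at rest. Before that, with all discs home, the reader was held still 1 s with the tag 60 to 150 mm ahead, within 14 mm of its x and y axes and 0.2 rad of square (all of step 1 and horizontal distance between reader and dock below 0.014 m and z of reader in the frame of dock below 0.011 m and angle between reader's own z axis and vertical below 0.1 rad and linear speed of reader below 0.02 m/s); the robot touches nothing.
It fails at once if the reader is tipped over (angle between reader's own z axis and vertical above 1.1 rad).
It fails at once if the jar is disturbed (distance of screw_jar from where it was at the start of the episode above 0.03 m).
It fails at once if the bottle is disturbed (distance of oil_bottle from where it was at the start of the episode above 0.03 m).
Of disc_a, disc_b, disc_c, disc_d only 3 to 4 are there at a start; the rules pass over those that are not, and their reading is None.
At some moment in a run one of disc_a, disc_b, disc_c, disc_d may be knocked a few centimetres aside while the robot is not near it.
It also fails if it takes over 210 s, if anything falls off the work surface, if the arm or the gripper's body presses on something with over 40 N, if the wrist force passes 120 N, or if a joint passes its speed limit or range.

## Robot

A 6-joint arm with a two-finger parallel gripper is mounted at the origin on a cart in front of the work surface, level with it; the furniture and walls round the work are solid. World frame = base frame: x ahead of the robot, y to its left, z up, the work surface at z = 0. Lengths are in mm, angles in rad, forces in N, time in s.
With the tool pointing down it reaches from about 275 to 750 mm from the base axis. Payload 10.2 kg.
Tool frame: the origin (TCP) lies on the centre line of the jaws, within the pads' length; the fingertips stand 17 mm ahead of it and the grasp point (between the pads) lies 2 mm behind it; z points along the fingers, y is the line along which they close (so a half turn about z gives the same grasp; the last joint's range is limited). The gripper opens to 85 mm and grips with 20 to 120 N. Pads are 22 mm wide; open, the fingers measure 114 mm over their backs; the gripper's body (76 mm by 85 mm) begins 54 mm behind the grasp point. The pads swing forward as they close: fully open they stand 13 mm farther back than shut.
Start: joints at [-1.35, 0.313, 1.498, -0, 1.331, -0.223], TCP at [225.41, -474.153, 248.294] pointing down, gripper open.
Joint ranges: [-2.94, 2.94], [-0.97, 2.17], [0.19, 2.56], [-1.23, 4.37], [0.02, 3.11], [-2.88, 2.88]. Speed limits (rad/s): [2.39, 2.39, 3.01, 3.14, 3.14, 3.14].

## Interface

Orientations are given as a unit quaternion [w, x, y, z].
In Python, from rig import ctrl gives the robot as it stands. The module is installed in compiled form; this text tells all that it offers.
- The arm moves only by the shell command python3 -m jog 'ROWS' [FORCE]. ROWS is JSON, a list of rows, each an object with "delta_pos": the shift along the world's x, y, z in mm, a list of three; "angular": the turn, a rotation vector about the world's x, y, z in rad, a list of three; "fingers": the opening, from 0 (shut) to 1 (fully open). In form: [{"delta_pos": [tx, ty, tz], "angular": [rx, ry, rz], "fingers": fingers}, ...]. A call has 1 to 10 rows; each row is the pose to reach, as a shift and turn from the pose commanded when the call began; what a row does not reach only later rows make up. A row lasts 1/8 s, in which the tool goes at most 62.5 mm and 10.7 degrees, less where a joint would pass 70% of its speed; a pose out of reach is approached as far as the arm can. A call with a gripper value outside its range is refused whole. The fingers move at their own pace and stop on an object; FORCE is the grip in N (left out, the last holds). Time passes only in rows, so rows that repeat a pose let the fingers close. It gives the time, the measured TCP pose, the force, the opening and the grip force at its end, in the units of the state.
- ctrl.sense(): the state, without advancing time (a new reading comes with each control period).
- ctrl.capture(name): name is "side" or "top" or "wrist"; returns a dict with "pixels" (480x640x3 uint8, blue, green, red), "fx", "fy", "cx", "cy" (pixels), "R" (3x3) and "t" (3): a world point X has camera coordinates R X + t. Camera axes: x right, y down, z forward; pixel columns grow to the right and rows downward; lengths in mm; the calibration is good to about 2 mm. A picture is of the moment at which its call begins. There is no depth.
- ctrl.finish_job(): hands the job in; it is judged then, once.
The state is a dict: "time_s": time; "joints": joint angles; "dq": joint speeds; "tau": joint torques, N m; "eef_pos": TCP position; "ee_rot": TCP orientation; "force": force on the tool from outside, world axes, zero at the start; "wrist_torque": the same for the moment, N m; "grip_width": opening from 0.0 (shut) to 1.0 (fully open); "grip_force": force on a finger pad.
Only numpy, scipy, OpenCV 4.12 (cv2) and the standard library are available. Lean on these libraries where they do the work, as an engineer would, in place of code of your own. Each camera call takes 0.05 s, during which the arm holds its last target. There are 200 camera calls.

## Working session

There is one attempt and no reset: what is moved stays moved. The work goes in short steps, Python scripts to look and compute and a shell command to move; the robot and the scene stay as the last step left them, time stands still between calls to the robot, and variables do not carry over. Pictures are saved under pics/ and viewed, at most 14 in all, crops included, and the job is handed in when it is done.

```bash
mkdir -p pics
cat > h.py <<'E'
import numpy as np, cv2
from rig import ctrl
def cap(n,f=None):
    c=ctrl.capture(n); c['R']=np.array(c['R']);c['t']=np.array(c['t']).ravel();c['pixels']=np.ascontiguousarray(c['pixels'])
    if f: cv2.imwrite('pics/'+f+'.png',c['pixels'])
    return c
def ray(c,u,v):
    d=c['R'].T@np.array([(u-c['cx'])/c['fx'],(v-c['cy'])/c['fy'],1]); return -c['R'].T@c['t'],d
def plane(c,u,v,z):
    o,d=ray(c,u,v); return o+d*(z-o[2])/d[2]
def proj(c,X):
    p=c['R']@np.array(X,float)+c['t']; return np.array([c['fx']*p[0]/p[2]+c['cx'],c['fy']*p[1]/p[2]+c['cy']])
def tri(l):
    A=np.zeros((3,3));b=np.zeros(3)
    for c,u,v in l:
        o,d=ray(c,u,v);d/=np.linalg.norm(d);P=np.eye(3)-np.outer(d,d);A+=P;b+=P@o
    X=np.linalg.solve(A,b); return X
E
python3 - <<'E'
from h import *
for n in('top','side','wrist'):
    c=cap(n,n+'0');print(n,c['fx'],-c['R'].T@c['t'],c['R'][2])
s=ctrl.sense();print(s)
E
```

```text
top 545.4318302802081 [ 386.14967366  -62.27922556 1367.96049024] [ 0.11512835  0.00288459 -0.99334644]
side 584.0378178331898 [ -208.16386503 -1193.77270837  1075.20861906] [ 0.44931926  0.67216573 -0.58847722]
wrist 384.7200456872356 [ 300.46374529 -438.67418473  372.68965779] [-0.28832823 -0.13670159 -0.94772333]
{'time_s': 0.15, 'joints': array([-1.35039808e+00,  3.13286365e-01,  1.49829614e+00, -5.55271461e-07,
        1.33100197e+00, -2.23369577e-01]), 'dq': array([ 0.00041487, -0.00056231, -0.00168629,  0.00017317, -0.00101581,
        0.00227144]), 'tau': array([ 5.99381437e-04, -4.12371469e+01, -2.59796727e+01, -2.00612162e-04,
        3.21598214e-03, -1.06143719e-05]), 'eef_pos': array([ 225.36650261, -473.9545632 ,  247.87185852]), 'ee_rot': array([-4.95908207e-04,  9.75484458e-01,  2.20067777e-01,  4.67094328e-07]), 'force': array([-0.10765737,  0.47396679,  0.26177501]), 'wrist_torque': array([0.00349496, 0.02419056, 0.01653751]), 'grip_force': 0.0, 'grip_width': 0.9984938485866548}
```

View pics/top0.png

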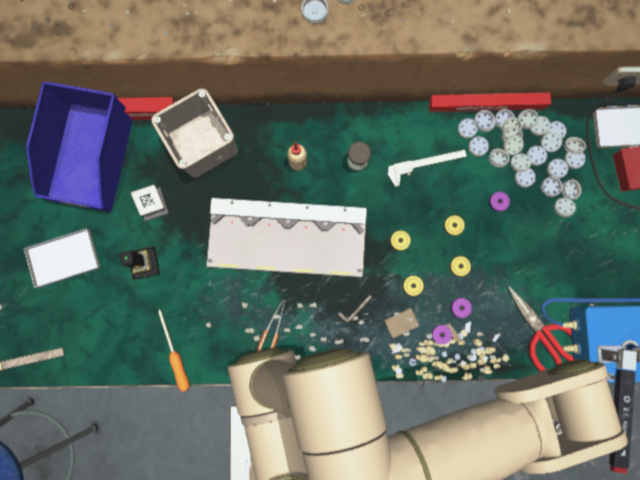

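View pics/side0.png

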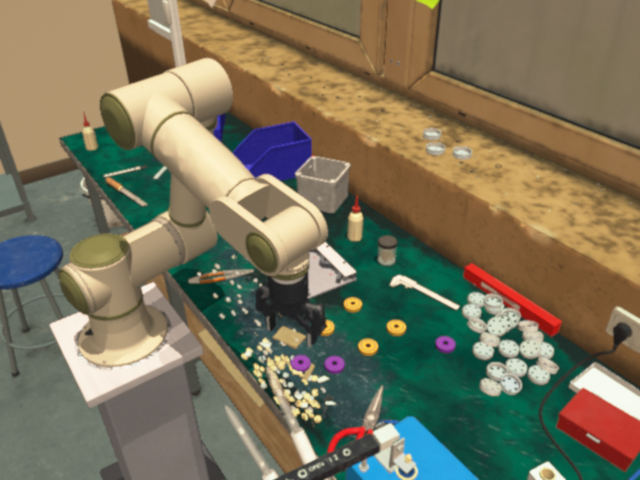

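The top view shows four brass discs at (400,240), (454,225), (461,267) and (413,286). The purple look-alikes are at (500,201), (461,308) and (442,334). The fixture spans (208–366, 198–275), the reader and dock are at (140,262), the tag at (149,200), the bottle at (297,156) and the jar at (358,156). In the side view the discs are at about (325,327), (352,304), (368,346) and (396,327), with the arm hiding most of the fixture.

```bash
cat >> h.py <<'E'
def blobs(c,lo,hi,amin=40):
    m=cv2.inRange(cv2.cvtColor(c['pixels'],cv2.COLOR_BGR2HSV),np.array(lo),np.array(hi))
    cs,_=cv2.findContours(m,cv2.RETR_EXTERNAL,cv2.CHAIN_APPROX_NONE); out=[]
    for k in cs:
        a=cv2.contourArea(k)
        if a>amin: out.append((*[float(x) for x in cv2.fitEllipse(cv2.convexHull(k))[0]],a,cv2.boundingRect(k)))
    return out
BR=([20,110,110],[32,255,255])
E
python3 - <<'E'
from h import *
t=cap('top');s=cap('side')
for u,v,a,b in blobs(t,*BR): print('top',round(u,1),round(v,1),a,b,plane(t,u,v,13).round(1))
for u,v,a,b in blobs(s,[18,110,110],[32,255,255]): print('side',round(u,1),round(v,1),a,b,plane(s,u,v,13).round(1))
p={'fc':[(211,198),(366,207),(363,275),(207,266)]}
for q,z in (((211,198),31),((366,207),31),((363,275),8),((207,266),8),((149,200),45),((133,258),128),((143,263),16),((297,148),158),((358,150),75)): print(q,plane(t,*q,z).round(1))
cv2.imwrite('pics/fx.png',cv2.resize(t['pixels'][185:285,110:375],None,fx=3,fy=3,interpolation=cv2.INTER_CUBIC))
E
```

```text
top 412.7 285.5 278.5 (403, 276, 20, 20) [ 435.9 -294.8   13. ]
top 460.0 265.8 277.0 (450, 257, 20, 19) [ 482.7 -414.    13. ]
top 399.8 240.0 270.5 (390, 231, 20, 19) [ 549.7 -266.5   13. ]
top 453.8 224.9 274.0 (444, 216, 20, 19) [ 585.6 -403.2   13. ]
side 547.0 473.2 59.0 (542, 469, 11, 9) [ 547.6 -896.4   13. ]
side 230.5 368.0 48.0 (223, 358, 15, 20) [ 167.7 -279.4   13. ]
side 367.7 346.5 260.5 (358, 338, 21, 18) [ 480.2 -418.3   13. ]
side 289.3 337.4 222.5 (274, 327, 31, 21) [ 339.1 -276.6   13. ]
side 326.7 327.9 117.0 (321, 320, 14, 16) [ 436.7 -304.7   13. ]
side 396.1 327.1 239.0 (386, 319, 21, 17) [ 583.  -407.9   13. ]
side 352.4 303.9 209.0 (343, 297, 20, 15) [ 547.6 -271.2   13. ]
side 69.6 281.4 96.0 (62, 273, 17, 19) [-51.7 288.5  13. ]
side 261.9 243.4 83.5 (253, 236, 18, 17) [495.  117.2  13. ]
side 99.2 250.2 1225.0 (71, 234, 54, 33) [ 68.9 388.4  13. ]
side 572.7 126.3 287.5 (498, 98, 142, 56) [1982.7   60.2   13. ]
side 118.5 107.4 123.0 (105, 97, 22, 21) [ 517.3 1453.3   13. ]
side 462.6 83.9 122.0 (430, 71, 67, 28) [1984.3  680.5   13. ]
side 381.2 28.6 233.0 (251, 0, 126, 74) [2289.4 1650.    13. ]
side 647.8 248.8 25574.0 (177, 0, 463, 285) [1415.4 -599.3   13. ]
side 155.3 23.6 230.5 (118, 0, 32, 17) [1214.5 2680.3   13. ]
(211, 198) [661.1 203.   31. ]
(366, 207) [ 631.7 -182.8   31. ]
(363, 275) [ 464.1 -172.8    8. ]
(207, 266) [493.1 216.5   8. ]
(149, 200) [655.9 353.3  45. ]
(133, 258) [504.8 361.3 128. ]
(143, 263) [502.6 374.4  16. ]
(297, 148) [747.5 -17.8 158. ]
(358, 150) [ 764.7 -163.1   75. ]
```

View pics/fx.png

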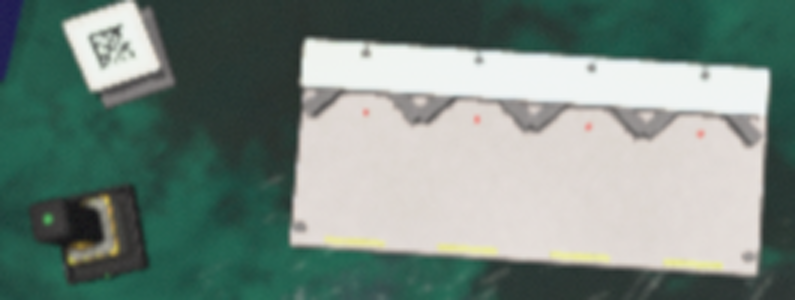

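The crop shows red seat marks at (366,112), (477,119), (588,127) and (700,133), four free nests, and the tag and dock on the left. The two views agree on the discs to about 5 mm. I'll hover over the discs for a wrist view next.

```bash
python3 -m jog '[{"delta_pos":[120,120,0],"angular":[0,0,-0.52],"fingers":1},{"delta_pos":[200,130,0],"angular":[0,0,-0.52],"fingers":1},{"delta_pos":[200,130,0],"angular":[0,0,-0.52],"fingers":1},{"delta_pos":[200,130,0],"angular":[0,0,-0.52],"fingers":1},{"delta_pos":[200,130,0],"angular":[0,0,-0.52],"fingers":1},{"delta_pos":[200,130,0],"angular":[0,0,-0.52],"fingers":1},{"delta_pos":[200,130,0],"angular":[0,0,-0.52],"fingers":1}]' 40
python3 - <<'E'
from h import *
w=cap('wrist','w1');t=cap('top');s=cap('side')
for n,c in (('w',w),('t',t),('s',s)):
  for u,v,a,b in blobs(c,[18,110,110] if n=='s' else BR[0],BR[1],100): print(n,round(u,1),round(v,1),a,b,plane(c,u,v,13).round(1))
print(ctrl.sense()['joints'].round(3))
E
```

```text
time_s: 1.12
eef_pos: [424.4, -344.9, 248.3]
ee_rot: [0.0, 0.999, -0.039, -0.0]
force: [-0.4, -0.1, 0.5]
grip_width: 1.004
grip_force: 0.0
w 271.0 197.0 497.5 (255, 181, 34, 33) [ 438. -296.   13.]
w 271.5 195.5 418.0 (247, 171, 49, 49) [ 439.3 -296.7   13. ]
w 395.9 136.1 2187.5 (370, 109, 53, 55) [ 484.5 -415.    13. ]
w 222.5 68.6 2546.0 (195, 39, 56, 61) [ 551.6 -268.1   13. ]
w 380.6 7.9 719.0 (361, 0, 40, 31) [ 586.7 -404.2   13. ]
w 380.6 6.8 557.0 (352, 0, 58, 41) [ 587.5 -404.2   13. ]
t 399.8 240.0 269.5 (390, 231, 20, 19) [ 549.7 -266.6   13. ]
t 453.8 224.9 274.0 (444, 216, 20, 19) [ 585.6 -403.2   13. ]
s 367.8 346.5 261.5 (358, 338, 21, 18) [ 480.2 -418.4   13. ]
s 288.8 337.2 298.5 (273, 328, 33, 20) [ 338.6 -275.3   13. ]
s 324.8 327.3 223.5 (316, 320, 19, 16) [ 433.9 -300.2   13. ]
s 396.1 327.1 239.0 (386, 319, 21, 17) [ 583.  -407.9   13. ]
s 352.4 304.0 213.0 (343, 297, 20, 16) [ 547.4 -271.4   13. ]
s 83.1 287.0 231.5 (67, 279, 33, 17) [-27.8 239.4  13. ]
s 98.5 250.6 1184.5 (71, 235, 57, 32) [ 66.4 387.5  13. ]
s 326.3 179.9 128.0 (315, 174, 24, 12) [890.4 317.9  13. ]
s 569.7 125.2 279.5 (498, 99, 142, 55) [1982.1   74.2   13. ]
s 139.8 97.5 220.5 (123, 89, 34, 18) [ 643.8 1508.    13. ]
s 461.4 83.7 125.0 (429, 71, 68, 28) [1982.3  686.5   13. ]
s 397.6 27.0 229.5 (250, 0, 127, 74) [2391.6 1611.    13. ]
s 649.7 249.7 25662.5 (177, 0, 463, 284) [1415.6 -605.2   13. ]
s 154.1 22.7 225.0 (118, 0, 32, 17) [1217.3 2706.9   13. ]
[-0.896  0.361  1.43  -0.     1.35   0.752]
```

View pics/w1.png

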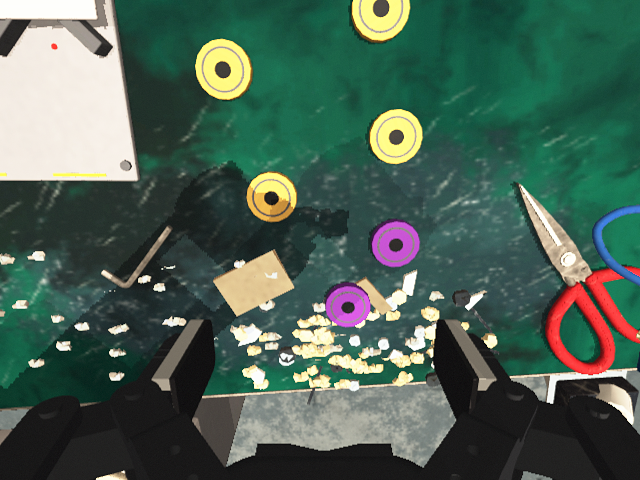

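The wrist view shows the discs at (271,197), (396,136), (222,69) and (380,8), two purple ones at (396,244) and (348,305), and the seat-4 red mark at (54,46). Picking up the first disc, while computing the height check and seat mark.

```bash
python3 - <<'E'
from h import *
w=cap('wrist');t=cap('top')
for a,b in (((395.9,136.1),(460,265.8)),((222.5,68.6),(399.8,240))): print(tri([(w,*a),(t,*b)]).round(1))
print('seat4 w',plane(w,54,46,8).round(1), 'tri',tri([(w,54,46),(t,110+700/3,185+133/3)]).round(1))
for x,y in((366,112),(477,119),(588,127),(700,133)):print(plane(t,110+x/3-.33,185+y/3-.33,8).round(1))
E
python3 -m jog '[{"delta_pos":[12,49,-60],"angular":[0,0,0],"fingers":1},{"delta_pos":[12,49,-120],"angular":[0,0,0],"fingers":1},{"delta_pos":[12,49,-180],"angular":[0,0,0],"fingers":1},{"delta_pos":[12,49,-210],"angular":[0,0,0],"fingers":1},{"delta_pos":[12,49,-228],"angular":[0,0,0],"fingers":1},{"delta_pos":[12,49,-228],"angular":[0,0,0],"fingers":1},{"delta_pos":[12,49,-228],"angular":[0,0,0],"fingers":0.4},{"delta_pos":[12,49,-228],"angular":[0,0,0],"fingers":0.4},{"delta_pos":[12,49,-228],"angular":[0,0,0],"fingers":0.4},{"delta_pos":[12,49,-228],"angular":[0,0,0],"fingers":0.4}]' 40
```

```text
[ 483.8 -417.6   -1.4]
[ 551.3 -267.2    9.7]
seat4 w [ 581.1 -126.3    8. ] tri [ 580.4 -126.4    8.1]
[603.3 155.    8. ]
[595.8  61.6   8. ]
[587.4 -31.6   8. ]
[ 580.7 -125.5    8. ]
time_s: 2.62
eef_pos: [437.8, -295.6, 21.5]
ee_rot: [0.001, 0.999, -0.038, 0.001]
force: [-2.4, 0.6, 7.6]
grip_width: 0.537
grip_force: 39.8
```

```bash
python3 -m jog '[{"delta_pos":[0,0,60],"angular":[0,0,0],"fingers":0.4},{"delta_pos":[30,50,70],"angular":[0,0,0],"fingers":0.4},{"delta_pos":[60,90,70],"angular":[0,0,0],"fingers":0.4},{"delta_pos":[90,130,70],"angular":[0,0,0],"fingers":0.4},{"delta_pos":[115,171,65],"angular":[0,0,0],"fingers":0.4},{"delta_pos":[115,171,65],"angular":[0,0,0],"fingers":0.4},{"delta_pos":[115,171,40],"angular":[0,0,0],"fingers":0.4},{"delta_pos":[115,171,20],"angular":[0,0,0],"fingers":0.4},{"delta_pos":[115,171,20],"angular":[0,0,0],"fingers":0.4}]'
python3 - <<'E'
from h import *
t=cap('top');w=cap('wrist','w2')
E
```

```text
time_s: 3.75
eef_pos: [551.5, -124.5, 39.5]
ee_rot: [-0.0, 0.999, -0.038, -0.001]
force: [-0.2, -0.4, -1.4]
grip_width: 0.537
grip_force: 41.7
```

View pics/w2.png

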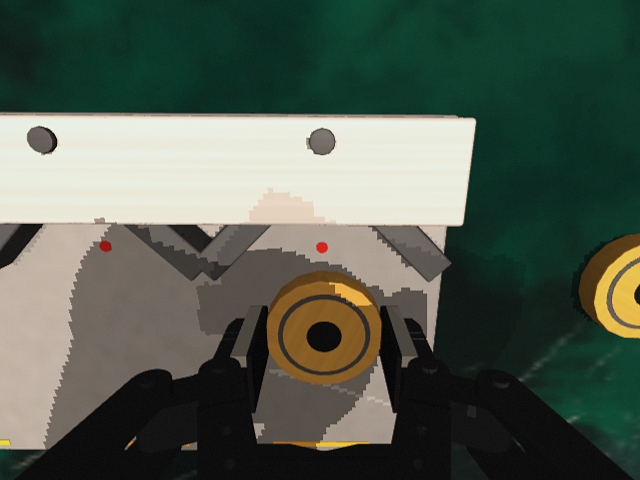

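The wrist view shows the disc flat and centred in the jaws at (323,336), straight in front of the seat-4 mark at (322,247). Set it down and go behind it.

```bash
python3 -m jog '[{"delta_pos":[0,0,-10],"angular":[0,0,0],"fingers":0.4},{"delta_pos":[0,0,-10],"angular":[0,0,0],"fingers":0.4},{"delta_pos":[0,0,-10],"angular":[0,0,0],"fingers":0.8},{"delta_pos":[0,0,-10],"angular":[0,0,0],"fingers":0.8},{"delta_pos":[0,0,-9],"angular":[0,0,0],"fingers":0.8},{"delta_pos":[0,0,40],"angular":[0,0,0],"fingers":0.8},{"delta_pos":[-45,4,40],"angular":[0,0,0],"fingers":0},{"delta_pos":[-45,4,40],"angular":[0,0,0],"fingers":0},{"delta_pos":[-45,4,40],"angular":[0,0,0],"fingers":0},{"delta_pos":[-45,4,10],"angular":[0,0,0],"fingers":0}]'
python3 - <<'E'
from h import *
w=cap('wrist','w3');t=cap('top')
for n,c in (('w',w),('t',t)):
  for u,v,a,b in blobs(c,*BR,100): print(n,round(u,1),round(v,1),a,b,plane(c,u,v,21).round(1))
E
```

```text
time_s: 5.1
eef_pos: [509.5, -121.0, 51.5]
ee_rot: [0.001, 0.999, -0.038, 0.002]
force: [-0.1, -0.1, -0.8]
grip_width: 0.003
grip_force: 0.0
w 323.5 216.7 4527.0 (285, 179, 78, 76) [ 552.6 -124.2   21. ]
w 655.3 189.5 994.0 (617, 161, 23, 66) [ 553.8 -260.1   21. ]
w 323.8 214.8 2831.5 (269, 161, 111, 109) [ 553.4 -124.4   21. ]
w 650.7 189.8 1311.5 (600, 143, 40, 100) [ 553.8 -258.2   21. ]
t 460.0 265.8 277.0 (450, 257, 20, 19) [ 482.1 -411.9   21. ]
t 399.8 240.0 270.0 (390, 231, 20, 19) [ 548.8 -265.5   21. ]
t 453.8 224.9 272.5 (444, 216, 20, 19) [ 584.5 -401.2   21. ]
```

View pics/w3.png

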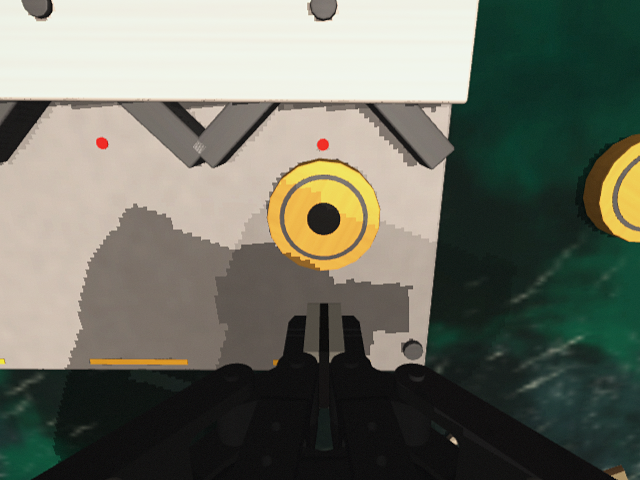

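The disc lies flat in front of seat 4, its centre at (323,217), with the seat mark at (322,145) and the closed fingers behind it. Pushing.

```bash
python3 -m jog '[{"delta_pos":[0,0,-22],"angular":[0,0,0],"fingers":0},{"delta_pos":[0,0,-22],"angular":[0,0,0],"fingers":0},{"delta_pos":[10,-1,-22],"angular":[0,0,0],"fingers":0},{"delta_pos":[18,-1.5,-22],"angular":[0,0,0],"fingers":0},{"delta_pos":[25,-2,-22],"angular":[0,0,0],"fingers":0},{"delta_pos":[31,-2.5,-22],"angular":[0,0,0],"fingers":0},{"delta_pos":[36,-3,-22],"angular":[0,0,0],"fingers":0},{"delta_pos":[38,-3,-22],"angular":[0,0,0],"fingers":0},{"delta_pos":[38,-3,-22],"angular":[0,0,0],"fingers":0}]'
```

```text
time_s: 6.32
eef_pos: [545.3, -123.1, 28.2]
ee_rot: [-0.0, 0.999, -0.038, -0.0]
force: [-0.6, 1.4, 0.5]
grip_width: 0.002
grip_force: 0.4
```

```bash
python3 -m jog '[{"delta_pos":[2,0,0],"angular":[0,0,0],"fingers":0},{"delta_pos":[4,0,0],"angular":[0,0,0],"fingers":0},{"delta_pos":[4,0,0],"angular":[0,0,0],"fingers":0}]'
python3 - <<'E'
from h import *
w=cap('wrist','w4');t=cap('top')
for n,c in (('w',w),('t',t)):
  for u,v,a,b in blobs(c,*BR,100): print(n,round(u,1),round(v,1),a,b,plane(c,u,v,21).round(1))
E
```

```text
time_s: 6.7
eef_pos: [546.0, -122.5, 27.4]
ee_rot: [-0.001, 0.999, -0.038, -0.005]
force: [-17.4, 0.1, 7.8]
grip_width: -0.0
grip_force: 8.9
w 691.7 284.5 573.5 (625, 267, 15, 67) [ 559.1 -260.6   21. ]
w 376.3 225.1 214.5 (363, 218, 25, 18) [ 590.8 -144.4   21. ]
t 460.0 265.8 276.5 (451, 257, 19, 19) [ 482. -412.   21.]
t 399.8 240.0 270.0 (390, 231, 20, 19) [ 548.8 -265.5   21. ]
t 453.8 224.9 273.5 (444, 216, 20, 19) [ 584.5 -401.2   21. ]
```

View pics/w4.png

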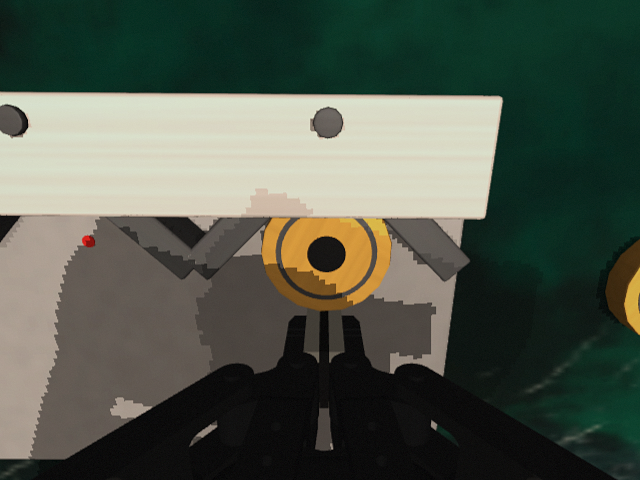

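Pushed home against both faces: 17 N at the predicted TCP x, with the bore at (326,254) under the bar edge. Now the second disc at (551,-267).

```bash
python3 -m jog '[{"delta_pos":[-12,1,0],"angular":[0,0,0],"fingers":0},{"delta_pos":[-12,1,55],"angular":[0,0,0],"fingers":0},{"delta_pos":[-8,-50,60],"angular":[0,0,0],"fingers":1},{"delta_pos":[-4,-100,60],"angular":[0,0,0],"fingers":1},{"delta_pos":[0,-143,55],"angular":[0,0,0],"fingers":1},{"delta_pos":[0,-143,55],"angular":[0,0,0],"fingers":1},{"delta_pos":[0,-143,20],"angular":[0,0,0],"fingers":1},{"delta_pos":[0,-143,-6.5],"angular":[0,0,0],"fingers":1},{"delta_pos":[0,-143,-6.5],"angular":[0,0,0],"fingers":1}]'
python3 -m jog '[{"delta_pos":[0,0,0],"angular":[0,0,0],"fingers":0.4},{"delta_pos":[0,0,0],"angular":[0,0,0],"fingers":0.4},{"delta_pos":[0,0,0],"angular":[0,0,0],"fingers":0.4},{"delta_pos":[0,0,0],"angular":[0,0,0],"fingers":0.4}]'
python3 - <<'E'
from h import *
t=cap('top')
for u,v,a,b in blobs(t,*BR,30): print(round(u,1),round(v,1),a,b,plane(t,u,v,21).round(1))
E
```

```text
time_s: 7.92
eef_pos: [548.7, -264.7, 20.3]
ee_rot: [-0.001, 0.999, -0.038, -0.001]
force: [0.6, -0.3, 0.3]
grip_width: 0.998
grip_force: 0.0
time_s: 8.43
eef_pos: [550.0, -266.4, 23.3]
ee_rot: [0.001, 0.999, -0.038, 0.001]
force: [-2.4, 0.8, 5.0]
grip_width: 0.531
grip_force: 40.0
460.1 265.7 275.0 (451, 257, 19, 19) [ 482.2 -412.1   21. ]
342.2 229.5 175.0 (335, 223, 16, 15) [ 577.6 -122.9   21. ]
454.4 224.7 138.0 (447, 216, 17, 19) [ 584.8 -402.8   21. ]
```

```bash
python3 -m jog '[{"delta_pos":[0,0,60],"angular":[0,0,0],"fingers":0.4},{"delta_pos":[0,50,65],"angular":[0,0,0],"fingers":0.4},{"delta_pos":[2,100,65],"angular":[0,0,0],"fingers":0.4},{"delta_pos":[4,150,65],"angular":[0,0,0],"fingers":0.4},{"delta_pos":[6,200,65],"angular":[0,0,0],"fingers":0.4},{"delta_pos":[9,236,60],"angular":[0,0,0],"fingers":0.4},{"delta_pos":[9,236,60],"angular":[0,0,0],"fingers":0.4},{"delta_pos":[9,236,25],"angular":[0,0,0],"fingers":0.4},{"delta_pos":[9,236,18],"angular":[0,0,0],"fingers":0.4},{"delta_pos":[9,236,18],"angular":[0,0,0],"fingers":0.4}]'
python3 - <<'E'
from h import *
w=cap('wrist')
m=cv2.inRange(cv2.cvtColor(w['pixels'],cv2.COLOR_BGR2HSV),(0,0,0),(180,255,45))
for u,v,a,b in blobs(w,[15,110,80],[32,255,255],300): print(round(u,1),round(v,1),a,b)
for u,v,a,b in blobs(w,[0,170,130],[8,255,255],20): print('red',round(u,1),round(v,1),a,plane(w,u,v,8).round(1))
print('exp seat3',proj(w,[588.5,-32.3,8]).round(1))
E
```

```text
time_s: 9.72
eef_pos: [558.6, -30.9, 40.2]
ee_rot: [0.0, 0.999, -0.038, 0.0]
force: [-1.0, 0.2, -0.1]
grip_width: 0.533
grip_force: 41.4
321.6 441.5 362.0 (273, 440, 96, 6)
324.4 324.5 9341.5 (268, 270, 113, 109)
556.7 254.9 4753.5 (515, 223, 84, 71)
555.3 256.5 2414.5 (497, 223, 120, 85)
red 321.6 244.4 76.0 [588.9 -32.2   8. ]
exp seat3 [321.8 245.3]
```

```bash
python3 -m jog '[{"delta_pos":[0,0,-9],"angular":[0,0,0],"fingers":0.4},{"delta_pos":[0,0,-9.5],"angular":[0,0,0],"fingers":0.4},{"delta_pos":[0,0,-9.5],"angular":[0,0,0],"fingers":0.8},{"delta_pos":[0,0,-9.5],"angular":[0,0,0],"fingers":0.8},{"delta_pos":[0,0,-9],"angular":[0,0,0],"fingers":0.8},{"delta_pos":[0,0,40],"angular":[0,0,0],"fingers":0.8},{"delta_pos":[-45,4,40],"angular":[0,0,0],"fingers":0},{"delta_pos":[-45,4,40],"angular":[0,0,0],"fingers":0},{"delta_pos":[-45,4,40],"angular":[0,0,0],"fingers":0},{"delta_pos":[-45,4,10],"angular":[0,0,0],"fingers":0}]'
python3 - <<'E'
from h import *
w=cap('wrist')
for u,v,a,b in blobs(w,*BR,300): print(round(u,1),round(v,1),a,b,plane(w,u,v,21).round(1))
E
```

```text
time_s: 11.02
eef_pos: [515.7, -26.7, 50.9]
ee_rot: [0.001, 0.999, -0.038, 0.003]
force: [0.0, -0.5, 0.0]
grip_width: -0.001
grip_force: 0.0
505.2 360.8 417.5 (457, 358, 98, 7) [ 482.6 -110.2   21. ]
326.6 205.6 2296.0 (286, 173, 79, 58) [563.5 -31.5  21. ]
326.2 203.3 1963.0 (270, 154, 112, 78) [564.5 -31.4  21. ]
562.9 141.5 2753.0 (503, 103, 122, 99) [ 582.  -125.4   21. ]
563.5 142.2 5563.5 (521, 100, 86, 87) [ 581.7 -125.7   21. ]
```

```bash
python3 -m jog '[{"delta_pos":[0,0,-22],"angular":[0,0,0],"fingers":0},{"delta_pos":[0,0,-22],"angular":[0,0,0],"fingers":0},{"delta_pos":[12,-1,-22],"angular":[0,0,0],"fingers":0},{"delta_pos":[20,-1.5,-22],"angular":[0,0,0],"fingers":0},{"delta_pos":[27,-2,-22],"angular":[0,0,0],"fingers":0},{"delta_pos":[33,-2.5,-22],"angular":[0,0,0],"fingers":0},{"delta_pos":[38,-3,-22],"angular":[0,0,0],"fingers":0},{"delta_pos":[40,-3,-22],"angular":[0,0,0],"fingers":0},{"delta_pos":[42,-3,-22],"angular":[0,0,0],"fingers":0},{"delta_pos":[42,-3,-22],"angular":[0,0,0],"fingers":0}]'
```

```text
time_s: 12.32
eef_pos: [553.5, -28.9, 27.2]
ee_rot: [-0.0, 0.999, -0.038, -0.003]
force: [-7.4, 0.4, 2.6]
grip_width: 0.001
grip_force: 4.6
```

```bash
python3 -m jog '[{"delta_pos":[2,0,0],"angular":[0,0,0],"fingers":0},{"delta_pos":[2,0,0],"angular":[0,0,0],"fingers":0}]'
python3 -m jog '[{"delta_pos":[-14,1,0],"angular":[0,0,0],"fingers":0},{"delta_pos":[-14,1,60],"angular":[0,0,0],"fingers":0},{"delta_pos":[-76,-60,70],"angular":[0,0,0],"fingers":0},{"delta_pos":[-76,-120,70],"angular":[0,0,0],"fingers":1},{"delta_pos":[-76,-180,70],"angular":[0,0,0],"fingers":1},{"delta_pos":[-76,-240,70],"angular":[0,0,0],"fingers":1},{"delta_pos":[-76,-300,70],"angular":[0,0,0],"fingers":1},{"delta_pos":[-76,-360,70],"angular":[0,0,0],"fingers":1},{"delta_pos":[-76,-385,60],"angular":[0,0,0],"fingers":1},{"delta_pos":[-76,-385,50],"angular":[0,0,0],"fingers":1}]'
python3 - <<'E'
from h import *
w=cap('wrist');t=cap('top')
for n,c,z in (('w',w,13),('t',t,13),('t21',t,21)):
  for u,v,a,b in blobs(c,*BR,100): print(n,round(u,1),round(v,1),a,b,plane(c,u,v,z).round(1))
E
```

```text
time_s: 12.58
eef_pos: [553.8, -28.6, 26.7]
ee_rot: [-0.001, 0.999, -0.038, -0.005]
force: [-15.3, -0.4, 6.7]
grip_width: 0.004
grip_force: 8.5
time_s: 13.82
eef_pos: [480.8, -416.0, 77.0]
ee_rot: [0.0, 0.999, -0.039, 0.0]
force: [0.8, 0.7, -0.9]
grip_width: 1.005
grip_force: 0.0
w 321.5 273.0 2198.0 (292, 245, 60, 57) [ 484.6 -415.1   13. ]
w 321.9 271.3 1106.5 (279, 231, 87, 82) [ 485.5 -415.4   13. ]
t 342.0 229.5 175.0 (335, 223, 16, 15) [ 578.7 -122.8   13. ]
t 305.6 226.1 199.0 (297, 220, 18, 16) [588.9 -31.6  13. ]
t 453.8 224.8 271.5 (444, 216, 20, 19) [ 585.8 -403.4   13. ]
t21 342.0 229.5 175.0 (335, 223, 16, 15) [ 577.6 -122.5   21. ]
t21 305.6 226.1 199.0 (297, 220, 18, 16) [587.7 -31.8  21. ]
t21 453.8 224.8 271.5 (444, 216, 20, 19) [ 584.6 -401.4   21. ]
```

```bash
python3 -m jog '[{"delta_pos":[3,1,-40],"angular":[0,0,0],"fingers":1},{"delta_pos":[3,1,-54],"angular":[0,0,0],"fingers":1},{"delta_pos":[3,1,-54],"angular":[0,0,0],"fingers":1},{"delta_pos":[3,1,-54],"angular":[0,0,0],"fingers":0.4},{"delta_pos":[3,1,-54],"angular":[0,0,0],"fingers":0.4},{"delta_pos":[3,1,-54],"angular":[0,0,0],"fingers":0.4},{"delta_pos":[3,1,-54],"angular":[0,0,0],"fingers":0.4}]'
```

```text
time_s: 14.8
eef_pos: [484.8, -413.5, 25.4]
ee_rot: [0.001, 0.999, -0.038, 0.001]
force: [-0.6, 1.1, 6.9]
grip_width: 0.523
grip_force: 39.7
```

```bash
python3 -m jog '[{"delta_pos":[0,0,60],"angular":[0,0,0],"fingers":0.4},{"delta_pos":[0,60,70],"angular":[0,0,0],"fingers":0.4},{"delta_pos":[10,120,70],"angular":[0,0,0],"fingers":0.4},{"delta_pos":[20,180,70],"angular":[0,0,0],"fingers":0.4},{"delta_pos":[30,240,70],"angular":[0,0,0],"fingers":0.4},{"delta_pos":[40,300,70],"angular":[0,0,0],"fingers":0.4},{"delta_pos":[50,360,70],"angular":[0,0,0],"fingers":0.4},{"delta_pos":[60,420,70],"angular":[0,0,0],"fingers":0.4},{"delta_pos":[80,477,60],"angular":[0,0,0],"fingers":0.4},{"delta_pos":[80,477,60],"angular":[0,0,0],"fingers":0.4}]'
python3 -m jog '[{"delta_pos":[0,0,-20],"angular":[0,0,0],"fingers":0.4},{"delta_pos":[0,0,-41],"angular":[0,0,0],"fingers":0.4},{"delta_pos":[0,0,-41],"angular":[0,0,0],"fingers":0.4}]'
python3 - <<'E'
from h import *
w=cap('wrist')
for u,v,a,b in blobs(w,[15,110,80],[32,255,255],300): print(round(u,1),round(v,1),a,b)
for u,v,a,b in blobs(w,[0,170,130],[8,255,255],20): print('red',round(u,1),round(v,1),a,plane(w,u,v,8).round(1))
E
```

```text
time_s: 16.05
eef_pos: [564.5, 67.4, 83.5]
ee_rot: [-0.0, 0.999, -0.036, -0.0]
force: [-0.0, -1.4, -1.0]
grip_width: 0.522
grip_force: 41.1
time_s: 16.42
eef_pos: [563.6, 63.2, 42.0]
ee_rot: [-0.0, 0.999, -0.038, -0.001]
force: [-0.6, -0.7, -0.6]
grip_width: 0.523
grip_force: 41.1
311.1 434.7 421.5 (274, 432, 95, 6)
323.6 328.3 8851.0 (269, 278, 110, 102)
555.9 246.9 4729.0 (514, 215, 84, 71)
555.2 248.4 2439.5 (496, 214, 119, 87)
red 322.0 236.9 78.0 [596.7  61.4   8. ]
red 105.2 235.7 76.5 [604.4 154.7   8. ]
```

```bash
python3 -m jog '[{"delta_pos":[2,0,-9],"angular":[0,0,0],"fingers":0.4},{"delta_pos":[2,0,-9],"angular":[0,0,0],"fingers":0.4},{"delta_pos":[2,0,-9],"angular":[0,0,0],"fingers":0.8},{"delta_pos":[2,0,-9],"angular":[0,0,0],"fingers":0.8},{"delta_pos":[2,0,-9],"angular":[0,0,0],"fingers":0.8},{"delta_pos":[2,0,40],"angular":[0,0,0],"fingers":0.8},{"delta_pos":[-43,4,40],"angular":[0,0,0],"fingers":0},{"delta_pos":[-43,4,40],"angular":[0,0,0],"fingers":0},{"delta_pos":[-43,4,40],"angular":[0,0,0],"fingers":0},{"delta_pos":[-43,4,10],"angular":[0,0,0],"fingers":0}]'
python3 - <<'E'
from h import *
w=cap('wrist')
for u,v,a,b in blobs(w,*BR,300): print(round(u,1),round(v,1),a,b,plane(w,u,v,21).round(1))
E
```

```text
time_s: 17.73
eef_pos: [523.7, 67.6, 54.0]
ee_rot: [0.0, 0.999, -0.038, 0.003]
force: [0.2, 0.8, -0.3]
grip_width: 0.002
grip_force: 0.0
502.7 357.8 391.5 (456, 355, 97, 7) [490.2 -16.   21. ]
325.3 212.0 2486.5 (286, 179, 79, 56) [568.2  63.6  21. ]
325.6 208.9 1980.0 (271, 161, 110, 72) [569.5  63.3  21. ]
560.8 142.3 5316.0 (519, 102, 85, 83) [589.4 -32.1  21. ]
559.8 142.6 2657.0 (501, 102, 119, 99) [589.4 -31.7  21. ]
```

```bash
python3 -m jog '[{"delta_pos":[0,0,-25],"angular":[0,0,0],"fingers":0},{"delta_pos":[0,0,-25],"angular":[0,0,0],"fingers":0},{"delta_pos":[12,-1,-25],"angular":[0,0,0],"fingers":0},{"delta_pos":[20,-1.5,-25],"angular":[0,0,0],"fingers":0},{"delta_pos":[27,-2,-25],"angular":[0,0,0],"fingers":0},{"delta_pos":[33,-2.5,-25],"angular":[0,0,0],"fingers":0},{"delta_pos":[38,-3,-25],"angular":[0,0,0],"fingers":0},{"delta_pos":[40,-3,-25],"angular":[0,0,0],"fingers":0},{"delta_pos":[43,-3,-25],"angular":[0,0,0],"fingers":0},{"delta_pos":[43,-3,-25],"angular":[0,0,0],"fingers":0}]'
```

```text
time_s: 19.02
eef_pos: [561.5, 65.2, 26.9]
ee_rot: [-0.0, 0.999, -0.038, -0.004]
force: [-13.7, -0.6, 5.1]
grip_width: 0.002
grip_force: 6.8
```

```bash
python3 -m jog '[{"delta_pos":[-14,1,0],"angular":[0,0,0],"fingers":0},{"delta_pos":[-14,1,60],"angular":[0,0,0],"fingers":0},{"delta_pos":[-14,-60,70],"angular":[0,0,0],"fingers":0},{"delta_pos":[-14,-120,70],"angular":[0,0,0],"fingers":0},{"delta_pos":[-14,-180,70],"angular":[0,0,0],"fingers":0},{"delta_pos":[-14,-240,70],"angular":[0,0,0],"fingers":1},{"delta_pos":[-14,-300,70],"angular":[0,0,0],"fingers":1},{"delta_pos":[-14,-360,70],"angular":[0,0,0],"fingers":1},{"delta_pos":[0,-420,60],"angular":[0,0,0],"fingers":1},{"delta_pos":[16,-468,55],"angular":[0,0,0],"fingers":1}]'
python3 -m jog '[{"delta_pos":[0,0,0],"angular":[0,0,0],"fingers":1}]'
python3 - <<'E'
from h import *
w=cap('wrist');t=cap('top')
for n,c,z in (('w',w,13),('t',t,13),('t21',t,21)):
  for u,v,a,b in blobs(c,*BR,100): print(n,round(u,1),round(v,1),a,b,plane(c,u,v,z).round(1))
E
```

```text
time_s: 20.27
eef_pos: [580.1, -405.6, 82.4]
ee_rot: [0.0, 0.999, -0.039, 0.0]
force: [0.6, -0.2, 0.5]
grip_width: 1.002
grip_force: 0.0
time_s: 20.4
eef_pos: [579.9, -406.1, 81.1]
ee_rot: [-0.0, 0.999, -0.04, -0.0]
force: [-0.6, 1.7, 0.4]
grip_width: 0.996
grip_force: 0.0
w 319.9 261.8 5413.0 (276, 221, 89, 83) [ 588.5 -404.7   13. ]
t 342.1 229.4 175.5 (335, 223, 16, 15) [ 579. -123.   13.]
t 305.7 226.1 198.5 (297, 220, 18, 16) [589.  -31.7  13. ]
t 268.0 224.2 203.0 (260, 218, 18, 15) [595.3  62.8  13. ]
t21 342.1 229.4 175.5 (335, 223, 16, 15) [ 577.9 -122.7   21. ]
t21 305.7 226.1 198.5 (297, 220, 18, 16) [587.8 -31.9  21. ]
t21 268.0 224.2 203.0 (260, 218, 18, 15) [594.1  62.   21. ]
```

```bash
python3 -m jog '[{"delta_pos":[6.5,1,-40],"angular":[0,0,0],"fingers":1},{"delta_pos":[6.5,1,-56],"angular":[0,0,0],"fingers":1},{"delta_pos":[6.5,1,-56],"angular":[0,0,0],"fingers":1},{"delta_pos":[6.5,1,-56],"angular":[0,0,0],"fingers":0.4},{"delta_pos":[6.5,1,-56],"angular":[0,0,0],"fingers":0.4},{"delta_pos":[6.5,1,-56],"angular":[0,0,0],"fingers":0.4},{"delta_pos":[6.5,1,-56],"angular":[0,0,0],"fingers":0.4}]'
```

```text
time_s: 21.38
eef_pos: [587.7, -402.9, 29.2]
ee_rot: [0.001, 0.999, -0.038, 0.001]
force: [-0.5, -0.0, 8.1]
grip_width: 0.396
grip_force: 4.2
```

The fingers closed above the rim, so I lift, open, look again and go in lower.

```bash
python3 -m jog '[{"delta_pos":[0,0,15],"angular":[0,0,0],"fingers":0.4},{"delta_pos":[0,0,55],"angular":[0,0,0],"fingers":1},{"delta_pos":[0,0,55],"angular":[0,0,0],"fingers":1},{"delta_pos":[0,0,55],"angular":[0,0,0],"fingers":1},{"delta_pos":[0,0,55],"angular":[0,0,0],"fingers":1}]'
python3 - <<'E'
from h import *
w=cap('wrist');t=cap('top')
for n,c,z in (('w',w,13),('t',t,13)):
  for u,v,a,b in blobs(c,*BR,100): print(n,round(u,1),round(v,1),a,b,plane(c,u,v,z).round(1))
E
```

```text
time_s: 22.0
eef_pos: [586.5, -401.8, 80.7]
ee_rot: [-0.001, 0.999, -0.038, -0.001]
force: [0.5, 0.5, -0.0]
grip_width: 0.994
grip_force: 0.0
w 365.2 268.9 104.0 (358, 259, 15, 24) [ 589.3 -424.4   13. ]
w 328.4 274.6 2137.0 (299, 251, 60, 51) [ 587.4 -404.3   13. ]
w 328.6 273.0 945.0 (285, 233, 85, 81) [ 588.4 -404.5   13. ]
t 342.2 229.5 174.0 (335, 223, 16, 15) [ 578.7 -123.3   13. ]
t 305.7 226.1 198.0 (297, 220, 18, 16) [589.  -31.7  13. ]
t 268.0 224.2 202.0 (260, 218, 18, 15) [595.3  62.8  13. ]
```

```bash
python3 -m jog '[{"delta_pos":[1,-2,-40],"angular":[0,0,0],"fingers":1},{"delta_pos":[1,-2,-60],"angular":[0,0,0],"fingers":1},{"delta_pos":[1,-2,-60],"angular":[0,0,0],"fingers":1},{"delta_pos":[1,-2,-60],"angular":[0,0,0],"fingers":0.4},{"delta_pos":[1,-2,-60],"angular":[0,0,0],"fingers":0.4},{"delta_pos":[1,-2,-60],"angular":[0,0,0],"fingers":0.4},{"delta_pos":[1,-2,-60],"angular":[0,0,0],"fingers":0.4}]'
```

```text
time_s: 22.98
eef_pos: [588.4, -404.6, 23.5]
ee_rot: [0.001, 0.999, -0.038, 0.001]
force: [-1.5, 1.2, 6.4]
grip_width: 0.534
grip_force: 40.1
```

```bash
python3 -m jog '[{"delta_pos":[0,0,60],"angular":[0,0,0],"fingers":0.4},{"delta_pos":[-5,60,70],"angular":[0,0,0],"fingers":0.4},{"delta_pos":[-14,120,70],"angular":[0,0,0],"fingers":0.4},{"delta_pos":[-14,180,70],"angular":[0,0,0],"fingers":0.4},{"delta_pos":[-14,240,70],"angular":[0,0,0],"fingers":0.4},{"delta_pos":[-14,300,70],"angular":[0,0,0],"fingers":0.4},{"delta_pos":[-14,360,70],"angular":[0,0,0],"fingers":0.4},{"delta_pos":[-14,420,70],"angular":[0,0,0],"fingers":0.4},{"delta_pos":[-14,480,70],"angular":[0,0,0],"fingers":0.4},{"delta_pos":[-14,540,65],"angular":[0,0,0],"fingers":0.4}]'
python3 -m jog '[{"delta_pos":[0,22,-10],"angular":[0,0,0],"fingers":0.4},{"delta_pos":[0,22,-30],"angular":[0,0,0],"fingers":0.4},{"delta_pos":[0,22,-46],"angular":[0,0,0],"fingers":0.4},{"delta_pos":[0,22,-46],"angular":[0,0,0],"fingers":0.4}]'
python3 - <<'E'
from h import *
w=cap('wrist')
for u,v,a,b in blobs(w,[15,110,80],[32,255,255],300): print(round(u,1),round(v,1),a,b)
for u,v,a,b in blobs(w,[0,170,130],[8,255,255],20): print('red',round(u,1),round(v,1),a,plane(w,u,v,8).round(1))
E
```

```text
time_s: 24.22
eef_pos: [573.9, 137.8, 87.4]
ee_rot: [-0.0, 0.999, -0.038, 0.001]
force: [0.8, -0.8, -1.1]
grip_width: 0.529
grip_force: 41.4
time_s: 24.72
eef_pos: [573.4, 157.5, 39.8]
ee_rot: [0.0, 0.999, -0.038, -0.001]
force: [0.1, -0.3, -1.0]
grip_width: 0.529
grip_force: 41.5
322.7 441.0 412.0 (275, 439, 96, 6)
323.8 327.4 10023.0 (268, 271, 112, 113)
559.9 253.6 4766.0 (518, 221, 85, 72)
558.8 255.4 2478.5 (498, 221, 123, 86)
```

```bash
python3 -m jog '[{"delta_pos":[0,0,-8],"angular":[0,0,0],"fingers":0.4},{"delta_pos":[0,0,-8.5],"angular":[0,0,0],"fingers":0.4},{"delta_pos":[0,0,-8.5],"angular":[0,0,0],"fingers":0.8},{"delta_pos":[0,0,-8.5],"angular":[0,0,0],"fingers":0.8},{"delta_pos":[0,0,-8.5],"angular":[0,0,0],"fingers":0.8},{"delta_pos":[0,0,40],"angular":[0,0,0],"fingers":0.8},{"delta_pos":[-45,4,40],"angular":[0,0,0],"fingers":0},{"delta_pos":[-45,4,40],"angular":[0,0,0],"fingers":0},{"delta_pos":[-45,4,40],"angular":[0,0,0],"fingers":0},{"delta_pos":[-45,4,10],"angular":[0,0,0],"fingers":0}]'
python3 - <<'E'
from h import *
w=cap('wrist')
for u,v,a,b in blobs(w,*BR,300): print(round(u,1),round(v,1),a,b,plane(w,u,v,21).round(1))
E
```

```text
time_s: 26.02
eef_pos: [531.3, 161.8, 52.1]
ee_rot: [-0.0, 0.999, -0.038, 0.003]
force: [0.4, 0.2, -0.5]
grip_width: 0.003
grip_force: 0.0
506.6 359.9 403.0 (458, 357, 98, 6) [497.9  77.3  21. ]
325.7 218.8 2743.5 (287, 181, 79, 65) [573.2 157.9  21. ]
326.0 216.6 2571.5 (271, 163, 112, 98) [574.2 157.7  21. ]
564.8 142.5 2818.5 (504, 102, 122, 100) [597.   61.8  21. ]
565.4 141.9 5516.0 (523, 100, 86, 86) [597.2  61.6  21. ]
```

```bash
python3 -m jog '[{"delta_pos":[0,0,-23],"angular":[0,0,0],"fingers":0},{"delta_pos":[0,0,-23],"angular":[0,0,0],"fingers":0},{"delta_pos":[12,-1,-23],"angular":[0,0,0],"fingers":0},{"delta_pos":[20,-1.5,-23],"angular":[0,0,0],"fingers":0},{"delta_pos":[27,-2,-23],"angular":[0,0,0],"fingers":0},{"delta_pos":[33,-2.5,-23],"angular":[0,0,0],"fingers":0},{"delta_pos":[38,-3,-23],"angular":[0,0,0],"fingers":0},{"delta_pos":[40,-3,-23],"angular":[0,0,0],"fingers":0},{"delta_pos":[43,-3,-23],"angular":[0,0,0],"fingers":0},{"delta_pos":[43,-3,-23],"angular":[0,0,0],"fingers":0}]'
python3 -m jog '[{"delta_pos":[-14,1,0],"angular":[0,0,0],"fingers":0},{"delta_pos":[-14,1,0],"angular":[0,0,0],"fingers":0},{"delta_pos":[-40,1,60],"angular":[0,0,0],"fingers":0},{"delta_pos":[-80,-40,120],"angular":[0,0,0],"fingers":0},{"delta_pos":[-80,-100,160],"angular":[0,0,0],"fingers":0},{"delta_pos":[-80,-145,190],"angular":[0,0,0],"fingers":0},{"delta_pos":[-80,-145,190],"angular":[0,0,0],"fingers":0},{"delta_pos":[-80,-145,190],"angular":[0,0,0],"fingers":0}]'
python3 - <<'E'
from h import *
w=cap('wrist','w5');t=cap('top')
for n,c,z in (('w',w,21),('t',t,21)):
  for u,v,a,b in blobs(c,*BR,100): print(n,round(u,1),round(v,1),a,b,plane(c,u,v,z).round(1))
E
```

```text
time_s: 27.32
eef_pos: [569.2, 159.0, 27.0]
ee_rot: [0.0, 0.999, -0.038, -0.004]
force: [-11.9, -0.5, 5.2]
grip_width: -0.0
grip_force: 6.1
time_s: 28.32
eef_pos: [492.4, 13.3, 218.1]
ee_rot: [0.0, 0.999, -0.039, 0.001]
force: [-0.0, 0.5, -1.1]
grip_width: -0.0
grip_force: 0.0
w 469.0 224.0 109.0 (442, 223, 56, 3) [ 476.7 -111.9   21. ]
w 365.5 223.5 161.0 (339, 222, 55, 4) [484.1 -22.4  21. ]
w 492.7 93.5 1451.5 (472, 72, 43, 45) [ 581.4 -125.8   21. ]
w 492.4 93.4 742.5 (463, 72, 61, 54) [ 581.5 -125.6   21. ]
w 372.3 92.8 1436.5 (352, 71, 42, 45) [589.1 -32.2  21. ]
w 372.2 93.4 767.0 (343, 71, 60, 54) [588.7 -32.2  21. ]
w 252.3 92.7 746.0 (222, 71, 61, 54) [596.4  61.1  21. ]
w 251.9 92.1 1450.5 (231, 70, 43, 46) [596.9  61.3  21. ]
w 131.2 91.6 1444.0 (110, 70, 43, 45) [604.5 155.   21. ]
w 132.0 92.3 731.5 (102, 70, 61, 54) [603.9 154.4  21. ]
t 343.4 228.5 102.0 (338, 223, 12, 12) [ 580.  -125.9   21. ]
t 229.8 218.8 146.0 (222, 216, 17, 15) [609.5 157.6  21. ]
```

View pics/w5.png

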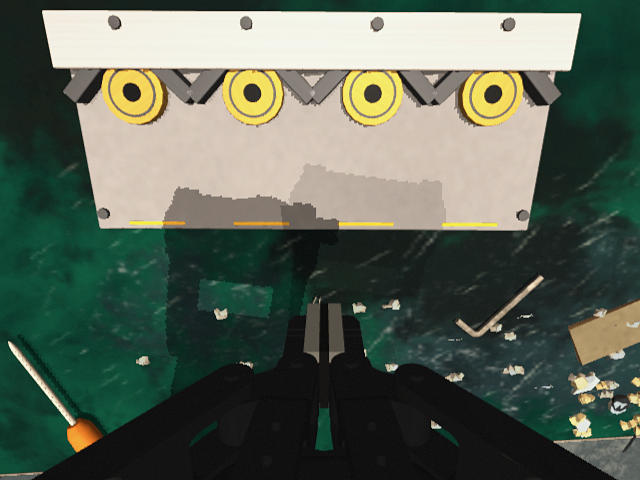

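The wrist view shows four discs evenly seated in the Vs, with bores at (131,92), (252,93), (373,93) and (492,93), all within about 1 mm of their seats. Next: view the reader, dock and tag from two wrist positions.

```bash
python3 -m jog '[{"delta_pos":[-60,60,50],"angular":[0,0,0],"fingers":1},{"delta_pos":[-60,120,82],"angular":[0,0,0],"fingers":1},{"delta_pos":[-60,180,82],"angular":[0,0,0],"fingers":1},{"delta_pos":[-60,240,82],"angular":[0,0,0],"fingers":1},{"delta_pos":[-60,300,82],"angular":[0,0,0],"fingers":1},{"delta_pos":[-60,350,82],"angular":[0,0,0],"fingers":1},{"delta_pos":[-60,350,82],"angular":[0,0,0],"fingers":1},{"delta_pos":[-60,350,82],"angular":[0,0,0],"fingers":1}]'
python3 - <<'E'
from h import *;import pickle
w=cap('wrist','w6');pickle.dump(w,open('w6.pkl','wb'));print(ctrl.sense()['joints'].round(3))
E
```

```text
time_s: 29.42
eef_pos: [431.2, 364.6, 298.5]
ee_rot: [0.001, 0.999, -0.037, -0.001]
force: [-0.6, -0.5, 0.5]
grip_width: 0.997
grip_force: 0.0
[ 0.493  0.373  1.283 -0.     1.487  2.139]
```

View pics/w6.png

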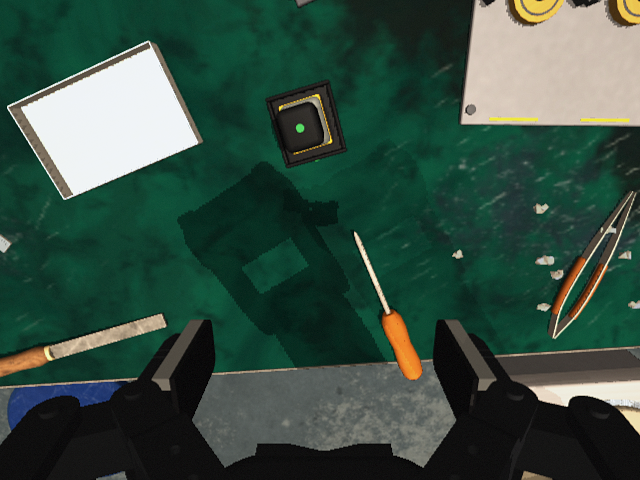

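The reader's handle top, with its green dot, is at (300,128), and the dock corners are at (267,99), (327,81), (345,150) and (287,166). I'll move 90 mm forward for the second view and the tag.

```bash
python3 -m jog '[{"delta_pos":[50,0,0],"angular":[0,0,0],"fingers":1},{"delta_pos":[90,0,0],"angular":[0,0,0],"fingers":1},{"delta_pos":[90,0,0],"angular":[0,0,0],"fingers":1},{"delta_pos":[90,0,0],"angular":[0,0,0],"fingers":1}]'
python3 - <<'E'
from h import *;import pickle
w=cap('wrist','w7');a=pickle.load(open('w6.pkl','rb'));t=cap('top');s=cap('side')
pickle.dump(w,open('w7.pkl','wb'));pickle.dump(t,open('t7.pkl','wb'))
G=([45,120,120],[75,255,255])
for n,c in(('w6',a),('w7',w),('t',t)):
  for u,v,ar,b in blobs(c,*G,5): print(n,'green',round(u,1),round(v,1),ar,plane(c,u,v,128).round(1))
D=[plane(a,*p,16) for p in((267,99),(327,81),(345,150),(287,166))]
print(np.round(D,1),np.mean(D,0).round(1),[round(float(np.arctan2(*(D[i]-D[j])[1::-1])),3) for i,j in((1,2),(0,3),(0,1),(3,2))])
E
```

```text
time_s: 29.98
eef_pos: [521.7, 362.9, 299.9]
ee_rot: [0.0, 0.999, -0.039, -0.0]
force: [-1.0, -0.7, 0.4]
grip_width: 1.002
grip_force: 0.0
w6 green 299.5 127.8 45.5 [506.4 376.7 128. ]
[[532.9 412.9  16. ]
 [545.  352.5  16. ]
 [478.1 338.6  16. ]
 [466.3 400.   16. ]] [505.6 376.   16. ] [0.205, 0.192, 1.768, 1.761]
```

View pics/w7.png

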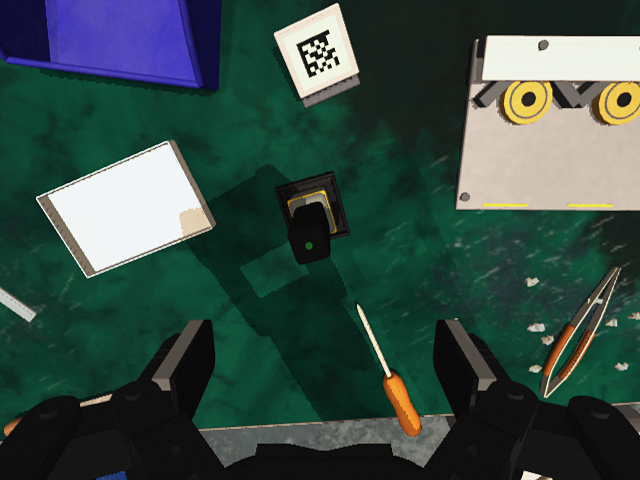

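The tag plate has corners at about (275,34), (338,4), (358,74) and (300,97), the handle's green dot is at (309,245), and the dock is at (312,205). Triangulating.

```bash
cat > m.py <<'E'
from h import *;import pickle
w,a,t=[pickle.load(open(f+'.pkl','rb')) for f in('w7','w6','t7')]
print('green',tri([(a,299.5,127.8),(w,309,245)]).round(1),tri([(a,299.5,127.8),(w,309,245),(t,125.7,257.7)]).round(1))
def quad(c,x0,y0,x1,y1,n):
    im=c['pixels'][y0:y1,x0:x1];h=cv2.cvtColor(im,cv2.COLOR_BGR2HSV)
    m=cv2.inRange(h,(0,0,205),(180,45,255));m=cv2.morphologyEx(m,cv2.MORPH_CLOSE,np.ones((3,3)))
    k=max(cv2.findContours(m,0,1)[0],key=cv2.contourArea);k=cv2.convexHull(k)
    for e in np.linspace(.01,.12,40):
        q=cv2.approxPolyDP(k,e*cv2.arcLength(k,True),True)
        if len(q)==4:break
    q=q.reshape(-1,2).astype(float)+[x0,y0]
    ce=q.mean(0);q=q[np.argsort(np.arctan2(*(q-ce).T[::-1]))];print(n,q.tolist(),cv2.contourArea(k));return q
qw=quad(w,260,0,375,110,'w');qt=quad(t,125,180,175,225,'t')
X=np.array([tri([(w,*p),(t,*q)]) for p,q in zip(qw,qt)]);print(X.round(1),X.mean(0).round(1))
print([round(float(np.linalg.norm(X[i]-X[i-1])),1) for i in range(4)])
n=np.cross(X[2]-X[0],X[3]-X[1]);n/=np.linalg.norm(n);n*=np.sign(n[2]);print('n',n.round(3),'tilt',np.degrees(np.arccos(n[2])).round(1),'az',np.arctan2(n[1],n[0]).round(3))
E
python3 m.py
```

```text
green [506.4 376.2 130.1] [506.1 376.5 130.4]
w [[274.0, 33.0], [337.0, 3.0], [358.0, 71.0], [301.0, 97.0]] 4726.0
t [[132.0, 193.0], [153.0, 186.0], [162.0, 206.0], [141.0, 214.0]] 557.0
[[674.4 394.5  48.6]
 [688.8 338.9  62.5]
 [640.7 322.2  41. ]
 [623.  376.5  32.9]] [656.7 358.   46.2]
[56.7, 59.1, 55.2, 57.8]
n [-0.372  0.077  0.925] tilt 22.3 az 2.936
```

```bash
python3 -m jog '[{"delta_pos":[50,-40,-20],"angular":[0,0,0],"fingers":1},{"delta_pos":[70,-90,-40],"angular":[0,0,0],"fingers":1},{"delta_pos":[70,-120,-40],"angular":[0,0,0],"fingers":1},{"delta_pos":[70,-120,-40],"angular":[0,0,0],"fingers":1},{"delta_pos":[70,-120,-40],"angular":[0,0,0],"fingers":1}]'
cat >> m.py <<'E'
print('---')
v=cap('wrist','w8')
pc=proj(v,[657,358,46]).astype(int);print(pc)
qv=quad(v,max(pc[0]-60,0),max(pc[1]-60,0),pc[0]+60,pc[1]+60,'v')
X=np.array([tri([(w,*p),(v,*q),(t,*r)]) for p,q,r in zip(qw,qv,qt)]);print(X.round(1),X.mean(0).round(1))
print([round(float(np.linalg.norm(X[i]-X[i-1])),1) for i in range(4)])
n=np.cross(X[2]-X[0],X[3]-X[1]);n/=np.linalg.norm(n);print('n',(n*np.sign(n[2])).round(3))
e=(X[0]-X[1])+(X[3]-X[2]);print('level az of normal',np.arctan2(e[1],e[0])+np.pi/2)
az=np.arctan2(e[1],e[0])+np.pi/2
for th in (-2.858,2.936,az):
  n=np.array([np.sin(.4)*np.cos(th),np.sin(.4)*np.sin(th),np.cos(.4)]);y=np.array([-np.sin(th),np.cos(th),0]);x=np.cross(y,n)
  for c,q in((w,qw),(v,qv),(t,qt)):
    P=np.array([proj(c,X.mean(0)+28.5*(i*x+j*y)) for i,j in((1,1),(1,-1),(-1,-1),(-1,1))])
    d=[np.linalg.norm(q-p,axis=1).min() for p in P];print(round(float(th),3),np.round(d,1))
E
python3 m.py
```

```text
time_s: 30.75
eef_pos: [591.5, 244.7, 260.4]
ee_rot: [-0.0, 0.999, -0.038, 0.0]
force: [0.0, 0.3, -0.1]
grip_width: 1.001
grip_force: 0.0
green [506.4 376.2 130.1] [506.1 376.5 130.4]
w [[274.0, 33.0], [337.0, 3.0], [358.0, 71.0], [301.0, 97.0]] 4726.0
t [[132.0, 193.0], [153.0, 186.0], [162.0, 206.0], [141.0, 214.0]] 557.0
[[674.4 394.5  48.6]
 [688.8 338.9  62.5]
 [640.7 322.2  41. ]
 [623.  376.5  32.9]] [656.7 358.   46.2]
[56.7, 59.1, 55.2, 57.8]
n [-0.372  0.077  0.925] tilt 22.3 az 2.936
---
[186 147]
v [[136.0, 131.0], [198.0, 103.0], [234.0, 162.0], [178.0, 187.0]] 4600.0
[[673.7 393.9  53. ]
 [690.5 339.1  57.3]
 [641.1 321.9  38.4]
 [622.7 376.3  34.3]] [657.  357.8  45.7]
[57.1, 57.4, 55.5, 57.6]
n [-0.339 -0.037  0.94 ]
level az of normal 3.4536119544827297
-2.858 [2.1 1.9 1.3 2.7]
-2.858 [2.  2.4 0.6 1.9]
-2.858 [1.  0.9 1.1 1.4]
2.936 [23.4 22.8 24.9 26.1]
2.936 [22.1 24.4 22.9 26.7]
2.936 [8.2 8.2 8.3 7.8]
3.454 [1.  0.9 1.1 1.8]
3.454 [1.  1.1 0.9 1. ]
3.454 [0.8 0.4 0.8 1.3]
```

The tag fit reprojects within about 1 px: centre (657,358,46), normal azimuth -2.83, tilt 0.4 rad. The reader handle is at (506,376). Now moving over it.

```bash
python3 -m jog '[{"delta_pos":[-40,50,0],"angular":[0,0,0.15],"fingers":1},{"delta_pos":[-70,100,0],"angular":[0,0,0.272],"fingers":1},{"delta_pos":[-85,131.5,-40],"angular":[0,0,0.272],"fingers":1},{"delta_pos":[-85,131.5,-40],"angular":[0,0,0.272],"fingers":1},{"delta_pos":[-85,131.5,-40],"angular":[0,0,0.272],"fingers":1}]'
python3 - <<'E'
from h import *
w=cap('wrist','w9')
for u,v,ar,b in blobs(w,[45,60,60],[75,255,255],5)[:6]: print('green',round(u,1),round(v,1),ar,plane(w,u,v,131).round(1))
E
```

```text
time_s: 31.42
eef_pos: [507.2, 375.6, 220.7]
ee_rot: [-0.0, 0.995, 0.098, 0.001]
force: [-0.1, -0.2, 0.6]
grip_width: 1.002
grip_force: 0.0
green 621.8 323.9 23.0 [503.2 182.4 131. ]
green 322.0 263.4 61.0 [506.3 376.2 131. ]
```

View pics/w9.png

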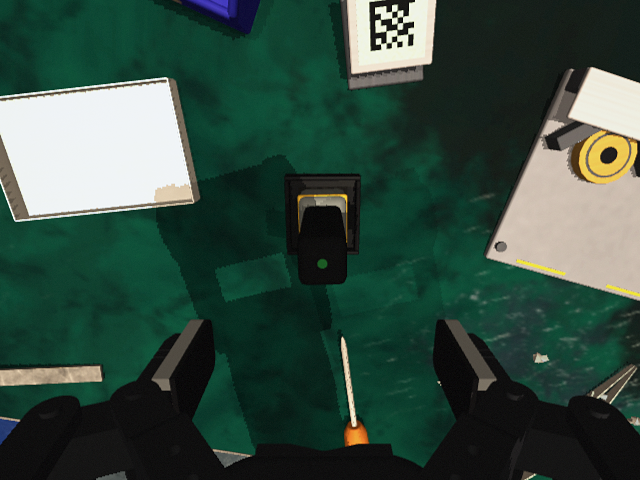

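The handle is square to the jaws, with its dot at (322,263). Descend and grip.

```bash
python3 -m jog '[{"delta_pos":[-1,0.5,-40],"angular":[0,0,0],"fingers":1},{"delta_pos":[-1,0.5,-90],"angular":[0,0,0],"fingers":1},{"delta_pos":[-1,0.5,-125],"angular":[0,0,0],"fingers":1},{"delta_pos":[-1,0.5,-125],"angular":[0,0,0],"fingers":1},{"delta_pos":[-1,0.5,-125],"angular":[0,0,0],"fingers":0.15},{"delta_pos":[-1,0.5,-125],"angular":[0,0,0],"fingers":0.15},{"delta_pos":[-1,0.5,-125],"angular":[0,0,0],"fingers":0.15},{"delta_pos":[-1,0.5,-125],"angular":[0,0,0],"fingers":0.15},{"delta_pos":[-1,0.5,-125],"angular":[0,0,0],"fingers":0.15},{"delta_pos":[-1,0.5,-125],"angular":[0,0,0],"fingers":0.15}]' 60
python3 - <<'E'
from h import *
t=cap('top')
for u,v,a,b in blobs(t,*BR,30): print(round(u,1),round(v,1),a,plane(t,u,v,21).round(1))
E
```

```text
time_s: 32.72
eef_pos: [506.4, 376.2, 96.0]
ee_rot: [-0.0, 0.995, 0.098, 0.001]
force: [-0.2, 0.3, 7.1]
grip_width: 0.344
grip_force: 59.7
342.1 229.6 173.0 [ 577.4 -122.7   21. ]
305.7 226.0 147.0 [588.  -31.9  21. ]
268.0 224.3 201.0 [594.  62.  21.]
230.9 221.0 203.5 [603.8 154.9  21. ]
```

```bash
python3 -m jog '[{"delta_pos":[0,0,30],"angular":[0,0,0],"fingers":0.15},{"delta_pos":[0,0,70],"angular":[0,0,0],"fingers":0.15},{"delta_pos":[20,-10,110],"angular":[0.03,-0.095,0],"fingers":0.15},{"delta_pos":[40,-20,140],"angular":[0.06,-0.19,0],"fingers":0.15},{"delta_pos":[60,-30,135],"angular":[0.09,-0.285,0],"fingers":0.15},{"delta_pos":[80,-41,126],"angular":[0.123,-0.381,0],"fingers":0.15},{"delta_pos":[80,-41,126],"angular":[0.123,-0.381,0],"fingers":0.15},{"delta_pos":[80,-41,126],"angular":[0.123,-0.381,0],"fingers":0.15},{"delta_pos":[80,-41,126],"angular":[0.123,-0.381,0],"fingers":0.15}]'
python3 - <<'E'
from h import *
from scipy.spatial.transform import Rotation as Ro
s=ctrl.sense();w,x,y,z=s['ee_rot'];T=Ro.from_quat([x,y,z,w]).as_matrix()
tag=np.array([657.9,358.1,43.4]);n=np.array([-.3707,-.1195,.921])
print(s['joints'].round(3),'tag in tool',(T.T@(tag-s['eef_pos'])).round(1),'ang',np.arccos(-T[:,2]@n).round(3))
c=cap('wrist','w10');q=proj(c,tag);print(q)
t=cap('top')
for u,v,a,b in blobs(t,*BR,30): print(round(u,1),round(v,1),a,plane(t,u,v,21).round(1))
E
```

```text
time_s: 33.9
eef_pos: [585.7, 335.5, 221.3]
ee_rot: [-0.042, 0.975, 0.096, 0.194]
force: [0.1, 0.5, -1.6]
grip_width: 0.347
grip_force: 59.4
[ 0.353  0.48   1.378 -0.02   0.884  1.736] tag in tool [  0.5   0.7 193.3] ang 0.008
[324.23413656 217.29658953]
342.0 229.5 155.0 [ 577.6 -122.5   21. ]
304.7 227.2 140.0 [585.1 -29.6  21. ]
268.0 224.3 200.0 [594.  62.  21.]
230.9 221.0 202.5 [603.8 154.9  21. ]
```

View pics/w10.png

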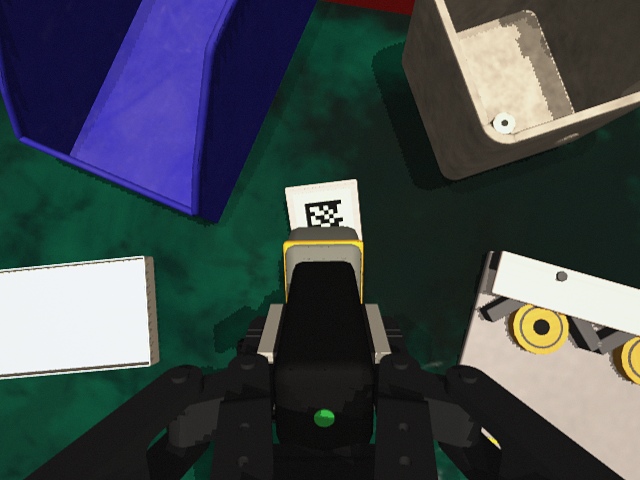

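The wrist view shows the reader head squarely in front of the tag, with the code centred at (323,215) in line with the head. I'll hold for 2 s, then verify disc 3 with a mask that tolerates shadow.

```bash
python3 -m jog '[{"delta_pos":[0,0,0],"angular":[0,0,0],"fingers":0.15},{"delta_pos":[0,0,0],"angular":[0,0,0],"fingers":0.15},{"delta_pos":[0,0,0],"angular":[0,0,0],"fingers":0.15},{"delta_pos":[0,0,0],"angular":[0,0,0],"fingers":0.15},{"delta_pos":[0,0,0],"angular":[0,0,0],"fingers":0.15},{"delta_pos":[0,0,0],"angular":[0,0,0],"fingers":0.15},{"delta_pos":[0,0,0],"angular":[0,0,0],"fingers":0.15},{"delta_pos":[0,0,0],"angular":[0,0,0],"fingers":0.15},{"delta_pos":[0,0,0],"angular":[0,0,0],"fingers":0.15},{"delta_pos":[0,0,0],"angular":[0,0,0],"fingers":0.15}]'
python3 -m jog '[{"delta_pos":[0,0,0],"angular":[0,0,0],"fingers":0.15},{"delta_pos":[0,0,0],"angular":[0,0,0],"fingers":0.15},{"delta_pos":[0,0,0],"angular":[0,0,0],"fingers":0.15},{"delta_pos":[0,0,0],"angular":[0,0,0],"fingers":0.15},{"delta_pos":[0,0,0],"angular":[0,0,0],"fingers":0.15},{"delta_pos":[0,0,0],"angular":[0,0,0],"fingers":0.15},{"delta_pos":[0,0,0],"angular":[0,0,0],"fingers":0.15},{"delta_pos":[0,0,0],"angular":[0,0,0],"fingers":0.15},{"delta_pos":[0,0,0],"angular":[0,0,0],"fingers":0.15}]'
python3 - <<'E'
from h import *
t=cap('top','t10')
for u,v,a,b in blobs(t,[15,80,40],[32,255,255],30): print(round(u,1),round(v,1),a,b,plane(t,u,v,21).round(1))
E
```

```text
time_s: 35.25
eef_pos: [585.9, 334.9, 220.8]
ee_rot: [-0.042, 0.975, 0.096, 0.194]
force: [-0.7, 1.1, -1.2]
grip_width: 0.346
grip_force: 59.4
time_s: 36.38
eef_pos: [585.9, 334.9, 220.8]
ee_rot: [-0.042, 0.975, 0.096, 0.194]
force: [0.9, -0.1, -2.6]
grip_width: 0.346
grip_force: 59.4
187.8 467.1 325.0 (176, 440, 24, 40) [ 13.9 256.3  21. ]
127.6 420.9 113.0 (96, 408, 62, 26) [122.8 402.1  21. ]
343.4 228.9 231.5 (334, 222, 20, 17) [ 579.1 -125.8   21. ]
305.5 226.7 232.0 (297, 220, 19, 16) [586.2 -31.4  21. ]
268.1 224.0 232.5 (259, 217, 19, 17) [594.6  61.8  21. ]
133.2 230.6 125.5 (126, 216, 16, 29) [583.6 398.9  21. ]
230.7 222.0 234.0 (222, 215, 19, 17) [601.3 155.3  21. ]
277.6 48.0 57349.5 (0, 0, 640, 108) [1056.    34.3   21. ]
```

All four discs are still home. Returning the reader along the reverse path.

```bash
python3 -m jog '[{"delta_pos":[-20,11,12],"angular":[-0.033,0.096,0],"fingers":0.15},{"delta_pos":[-40,21,14],"angular":[-0.063,0.191,0],"fingers":0.15},{"delta_pos":[-60,31,0],"angular":[-0.093,0.286,0],"fingers":0.15},{"delta_pos":[-80,41,-40],"angular":[-0.123,0.381,0],"fingers":0.15},{"delta_pos":[-80,41,-70],"angular":[-0.123,0.381,0],"fingers":0.15},{"delta_pos":[-80,41,-70],"angular":[-0.123,0.381,0],"fingers":0.15},{"delta_pos":[-80,41,-70],"angular":[-0.123,0.381,0],"fingers":0.15}]'
python3 -m jog '[{"delta_pos":[0,0,-25],"angular":[0,0,0],"fingers":0.15},{"delta_pos":[0,0,-45],"angular":[0,0,0],"fingers":0.15},{"delta_pos":[0,0,-52],"angular":[0,0,0],"fingers":0.15},{"delta_pos":[0,0,-55],"angular":[0,0,0],"fingers":0.15},{"delta_pos":[0,0,-55],"angular":[0,0,0],"fingers":0.15}]'
```

```text
time_s: 37.3
eef_pos: [506.6, 376.0, 152.5]
ee_rot: [-0.0, 0.995, 0.098, 0.001]
force: [0.0, 0.3, -1.2]
grip_width: 0.347
grip_force: 59.4
time_s: 37.92
eef_pos: [506.3, 376.0, 96.8]
ee_rot: [-0.0, 0.995, 0.098, 0.001]
force: [-0.6, -0.0, -2.1]
grip_width: 0.345
grip_force: 59.5
```

```bash
python3 -m jog '[{"delta_pos":[0,0,-1],"angular":[0,0,0],"fingers":0.15},{"delta_pos":[0,0,-1],"angular":[0,0,0],"fingers":0.4},{"delta_pos":[0,0,-1],"angular":[0,0,0],"fingers":0.7},{"delta_pos":[0,0,-1],"angular":[0,0,0],"fingers":1},{"delta_pos":[0,0,-1],"angular":[0,0,0],"fingers":1},{"delta_pos":[0,0,-1],"angular":[0,0,0],"fingers":1},{"delta_pos":[0,0,40],"angular":[0,0,0],"fingers":1},{"delta_pos":[0,0,90],"angular":[0,0,0],"fingers":1},{"delta_pos":[0,0,140],"angular":[0,0,0],"fingers":1},{"delta_pos":[0,0,180],"angular":[0,0,0],"fingers":1}]'
python3 -m jog '[{"delta_pos":[-60,-40,0],"angular":[0,0,-0.15],"fingers":1},{"delta_pos":[-110,-80,10],"angular":[0,0,-0.27],"fingers":1},{"delta_pos":[-110,-140,10],"angular":[0,0,-0.27],"fingers":1},{"delta_pos":[-110,-200,10],"angular":[0,0,-0.27],"fingers":1},{"delta_pos":[-110,-200,10],"angular":[0,0,-0.27],"fingers":1},{"delta_pos":[-110,-200,10],"angular":[0,0,-0.27],"fingers":1},{"delta_pos":[-110,-200,10],"angular":[0,0,-0.27],"fingers":1}]'
python3 - <<'E'
from h import *
w=cap('wrist','w11');t=cap('top')
for n,c in(('w',w),('t',t)):
  for u,v,a,b in blobs(c,[15,80,40],[32,255,255],100): print(n,round(u,1),round(v,1),a,plane(c,u,v,21).round(1))
for u,v,ar,b in blobs(w,[45,60,60],[75,255,255],20)[:6]: print('green',round(u,1),round(v,1),ar,plane(w,u,v,131).round(1))
E
```

```text
time_s: 39.17
eef_pos: [505.9, 375.9, 278.1]
ee_rot: [-0.0, 0.995, 0.098, 0.001]
force: [0.6, 0.5, -0.9]
grip_width: 0.999
grip_force: 0.0
time_s: 40.05
eef_pos: [395.9, 176.8, 285.7]
ee_rot: [-0.0, 0.999, -0.036, -0.0]
force: [0.3, 0.4, 0.2]
grip_width: 1.003
grip_force: 0.0
w 423.5 440.4 1949.0 [73.4 70.9 21. ]
w 615.6 99.4 111.5 [ 473.1 -106.2   21. ]
w 520.9 98.6 113.0 [480.3 -16.6  21. ]
w 425.1 97.8 113.5 [487.5  74.   21. ]
w 329.1 96.4 108.0 [495.2 164.4  21. ]
w 99.3 100.0 289.5 [507.7 382.   21. ]
t 201.4 298.0 148.0 [413.4 227.1  21. ]
t 343.4 228.9 231.5 [ 579.  -125.8   21. ]
t 305.5 226.7 232.0 [586.2 -31.4  21. ]
t 268.1 224.0 232.5 [594.6  61.8  21. ]
t 230.7 222.0 234.0 [601.3 155.3  21. ]
t 269.5 48.5 57050.0 [1055.    55.5   21. ]
green 439.5 133.7 30.0 [460.8  91.  131. ]
green 17.8 94.6 72.0 [506.9 376.6 131. ]
green 254.5 41.6 20.5 [527.3 212.5 131. ]
```

View pics/w11.png

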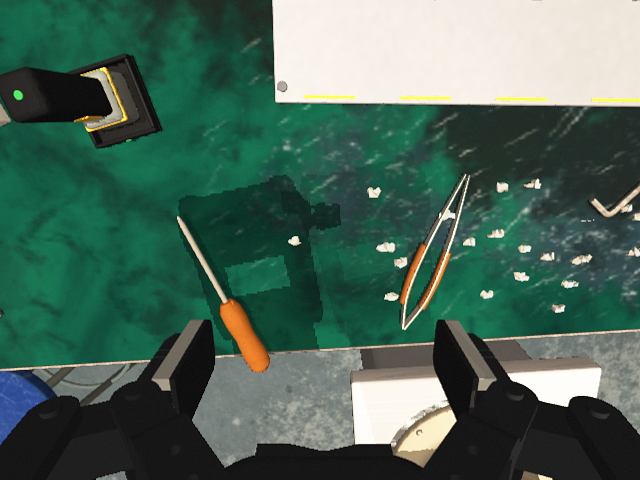

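The reader stands upright in its dock, with the green dot at (18,95) mapping to (507,377). The top camera shows all four discs unchanged at their seats. Handing in.

```bash
python3 -c "
from rig import ctrl
print(ctrl.finish_job())"
```

```text
the job is handed in; nothing more can be done
None
```

I handed the job in at about 40 s on the robot clock: all four discs are home in their nests, the tag was read with the reader held still for over 2 s, and the reader is back upright in its dock; the hand-in call returned no verdict.

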